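# Set the antenna tuner to the yellow band

### The job

Set the antenna tuner to the yellow band: with a fingertip against the side of its arm, push each of the two big black pointer knobs round until it points at the yellow dot on its own dial. Only push the knobs gently, never grip them, and leave the small coil-tap switch between them and the loose things around as they are.

Things in the scene. Friction and masses are not known exactly. Their poses are not given: they have to be found in the camera images.
- tuner: Home-built antenna tuner: fixed clear acrylic box, 190 (its x) x 340 (its y) x 100 mm high, controls on its flat lid. Origin: centre of its underside; z up, x away from the robot, y to the robot's left. On the lid, 97 mm left (+y) and right (-y) of the middle, lie two grey dial plates 128 mm across, 3 mm thick (tops 103 mm above the desk), each with a black pointer knob and three stickers.
- left_pointer: Left (+y) black pointer knob. Origin on its vertical axis, at the top of the dial plate; z up, x along the pointer. Hub 36 mm across at the foot, 28 at the top, 24 high. Straight arm 11 mm wide, 3 to 21 mm above the plate, reaching 42 mm from the axis to the pointing end (white line on top), 20 mm to the tail. Stiff (0.06 N m: 2 N at 30 mm); no spring or clicks, stays where left.
- left_axis (a point): Centre of the left dial, on the knob's axis, at the top face of the dial plate (103 mm above the desk). The pointer turns through the far half only, between stops at the tuner's +y and -y directions.
- left_aim (a point): Point on the line of the left pointer arm, 51 mm from the axis (9 mm beyond the pointing end), at the top of the dial plate: it lies on a sticker's middle when the pointer points exactly at that sticker.
- left_yellow: Yellow band sticker on the left dial, a flat disc 12 mm across, 1 mm thick; origin at its centre, 51 mm from the knob's axis, on the far (tuner +x) half of the dial. A red and a blue sticker like it, for other bands, lie on the same circle at least 40 degrees from it and one another; which colour is where changes.
- right_pointer: Right (-y) black pointer knob. Origin on its vertical axis, at the top of the dial plate; z up, x along the pointer. Hub 36 mm across at the foot, 28 at the top, 24 high. Straight arm 11 mm wide, 3 to 21 mm above the plate, reaching 42 mm from the axis to the pointing end (white line on top), 20 mm to the tail. Stiff (0.06 N m: 2 N at 30 mm); no spring or clicks, stays where left.
- right_axis (a point): Centre of the right dial, on the knob's axis, at the top face of the dial plate (103 mm above the desk). The pointer turns through the far half only, between stops at the tuner's +y and -y directions.
- right_aim (a point): Point on the line of the right pointer arm, 51 mm from the axis (9 mm beyond the pointing end), at the top of the dial plate: it lies on a sticker's middle when the pointer points exactly at that sticker.
- right_yellow: Yellow band sticker on the right dial, a flat disc 12 mm across, 1 mm thick; origin at its centre, 51 mm from the knob's axis, on the far (tuner +x) half of the dial. A red and a blue sticker like it, for other bands, lie on the same circle at least 40 degrees from it and one another; which colour is where changes.
- tap_switch (a joint): Small black coil-tap switch knob (30 mm long, 20 mm hub, 14 mm high) on the lid midway between the dials, 35 mm towards +x; 0 = where it stands, already at its own yellow dot. To be left alone.
- tap_top (a point): Top centre of the coil-tap switch knob, 16 mm above the lid.
- core: Loose dark ferrite ring, 36 mm across, 12 mm high, lying on the lid between the dials near the front (robot side) edge; origin at the centre of its underside. Bystander.
- screwdriver: Screwdriver, 150 mm, red handle, loose on the desk in front of the tuner; origin at its middle underside. Bystander.
- mug: Blue mug, 80 mm across, 92 mm high, loose on the desk to the left of the tuner; origin at the centre of its underside. Bystander.
- paddle: Morse paddle: 85 x 70 mm dark steel base with brass block and two finger pieces, 40 mm high, loose on the desk to the right of the tuner; origin at the centre of its underside. Bystander.

How it is judged:
By the outcome, as a careful person would: the job done as asked, in the order asked, and still so for the second after the job is handed in, with the robot touching nothing.
It also fails if it takes over 58 s, if anything falls off the work surface, if the arm or the gripper's body presses on something with over 40 N, if the wrist force passes 120 N, or if a joint passes its speed limit or range.

### The arm

A 6-joint arm with a two-finger parallel gripper is mounted at the origin on the work surface. World frame = base frame: x ahead of the robot, y to its left, z up, the work surface at z = 0. Lengths are in m, angles in rad, forces in N, time in s.
With the tool pointing down it reaches from about 0.25 to 0.775 m from the base axis. Payload 4 kg.
Tool frame: the origin (TCP) lies on the centre line of the jaws, within the pads' length; the fingertips stand 14 mm ahead of it and the grasp point (between the pads) lies 5 mm behind it (robot.tcp_to_tips is the distance from the TCP to the fingertips, in m); z points along the fingers, y is the line along which they close (so a half turn about z gives the same grasp; the last joint's range is limited). The gripper opens to 94 mm and grips with 3 to 60 N. Pads are 16 mm wide; open, the fingers measure 119 mm over their backs; the gripper's body (75 mm by 177 mm) begins 78 mm behind the grasp point.
Start: joints at [-1.366, 0.087, 1.371, -0, 1.684, -0.103], TCP at [0.167, -0.524, 0.22] pointing down, gripper open.
Joint ranges: [-3.1, 3.1], [-0.76, 2.03], [0.27, 2.55], [-1.08, 4.22], [0.17, 2.65], [-2.57, 2.57]. Speed limits (rad/s): [2.79, 2.79, 3.14, 3.14, 3.14, 3.14].

### API

Orientations are given as [roll, pitch, yaw] about the fixed x, y, z axes, in that order (R = Rz(yaw) Ry(pitch) Rx(roll)).
In Python, from bench import robot gives the robot as it stands.
- The arm moves only by the tool carry_out, never from a script. Its argument "increments" is a list of rows, each a list of 3 entries, a list of its own where there are three numbers: the closure in counts, from 0 (fully open) to 255 (shut), then the shift along the tool's x, y, z in mm, then the turn about the tool's z in degrees. In form: [[fingers, [dx, dy, dz], twist], ...]. A call has 1 to 8 rows; each row shifts and turns the commanded pose from where the row before left it, along the tool's axes as they then stand; what a row does not reach is not made up. A row lasts 1/10 s, in which the tool goes at most 50 mm and 8.59 degrees, less where a joint would pass 70% of its speed; a pose out of reach is approached as far as the arm can. A call with a gripper value outside its range is refused whole. The fingers move at their own pace and stop on an object; the grip force is fixed at half the most. Time passes only in rows, so rows that do not move let the fingers close. It gives the time, the measured TCP pose, the force, the opening and the grip force at its end, in the units of the state.
- robot.get_obs(): the state, without advancing time (a new reading comes with each control period).
- robot.snapshot(name): name is "scene" or "top" or "wrist"; returns the picture (420x560x3 uint8, blue, green, red); there is no depth.
- robot.get_calibration(name): a dict with "vfov" (degrees; the focal length in pixels is half the picture's height over the tangent of half this angle, whatever the lens; pixels are square), "cx", "cy" (the principal point, pixels), "k1" (the pictures are not rectified: a ray, as slopes to the right and down, at radius r is drawn at 1 + k1 r^2 times it, then the intrinsics apply), "T" (4x4, takes a point from camera to world coordinates). Camera axes: x right, y down, z forward; pixel columns grow to the right and rows downward; lengths in m; the calibration is good to about 2 mm. A picture is of the moment at which its call begins: read the wrist's pose just before it. get_calibration takes no time and is no camera call; for the wrist camera it gives the pose at the moment of the call.
- robot.close_job(): hands the job in; it is judged then, once.
The state is a dict: "time": time; "joint_positions": joint angles; "qvel": joint speeds; "joint_torque": joint torques, N m; "tool_pos": TCP position; "ee_rot": TCP orientation; "wrist_force": force on the tool from outside, world axes, zero at the start; "wrist_torque": the same for the moment, N m; "width": finger opening in m; "finger_force": force on a finger pad.
Only numpy, scipy, OpenCV 4.12 (cv2) and the standard library are available. Lean on these libraries where they do the work, as an engineer would, in place of code of your own. Each camera call takes 0.05 s, during which the arm holds its last target. There are 200 camera calls.

## Working session

There is one attempt and no reset: what is moved stays moved. The work goes in short steps, Python scripts to look and compute and a tool call to move; the robot and the scene stay as the last step left them, time stands still between calls to the robot, and variables do not carry over. Pictures are saved under pics/ and viewed, at most 10 in all, crops included, and the job is handed in when it is done.

Besides the shell and the picture viewer there is one more tool, called as name(argument=value, ...) on one line, values as JSON. carry_out: Moves the arm, as the interface text tells. Its arguments: {"type":"object","properties":{"increments":{"type":"array","items":{"type":"array"}}},"required":["increments"]}

```bash
mkdir -p pics
cat > h.py <<'E'
import numpy as np, cv2
from bench import robot
def cal(n):
    c=robot.get_calibration(n); f=210/np.tan(np.radians(c["vfov"])/2)
    return f,c["cx"],c["cy"],c["k1"],np.array(c["T"])
def ray(n,uv,z,c=None):
    f,cx,cy,k1,T=c or cal(n)
    d=np.array([(uv[0]-cx)/f,(uv[1]-cy)/f]); s=d.copy()
    for _ in range(20): s=d/(1+k1*(s@s))
    w=T[:3,:3]@np.array([s[0],s[1],1]); o=T[:3,3]
    return o+w*(z-o[2])/w[2]
def proj(n,P,c=None):
    f,cx,cy,k1,T=c or cal(n)
    p=T[:3,:3].T@(np.array(P)-T[:3,3]); s=p[:2]/p[2]; s=s*(1+k1*(s@s))
    return s*f+[cx,cy]
E
python3 - <<'E'
from h import *
a=robot.snapshot("top"); b=robot.snapshot("scene")
cv2.imwrite("pics/top.png",a); cv2.imwrite("pics/scene.png",b)
for n in("top","scene"): print(n,cal(n))
o=robot.get_obs(); print(o["time"],o["tool_pos"],o["ee_rot"],o["width"],robot.tcp_to_tips)
E
```

```text
top (np.float64(408.97834033301007), 276.99890120633773, 205.91281099975348, -0.11401772645281981, array([[-0.13935761, -0.96317336,  0.22994897,  0.3242372 ],
       [-0.990241  ,  0.13519847, -0.0338251 ,  0.04157822],
       [ 0.00149068, -0.23241868, -0.97261469,  1.00409594],
       [ 0.        ,  0.        ,  0.        ,  1.        ]]))
scene (np.float64(407.9149149126173), 270.46818234823365, 214.34413816202002, -0.05820735148839374, array([[-6.01844838e-01,  5.63140435e-01, -5.66264638e-01,
         9.82824079e-01],
       [ 7.98612852e-01,  4.23901344e-01, -4.27229637e-01,
         3.49386271e-01],
       [-5.49942320e-04, -7.09352170e-01, -7.04854025e-01,
         6.53263051e-01],
       [ 0.00000000e+00,  0.00000000e+00,  0.00000000e+00,
         1.00000000e+00]]))
0.1 [ 0.16652683 -0.52369991  0.2184427 ] [-3.13964260e+00 -1.84693055e-04  3.07797450e-01] 0.09412538839696655 0.014
```

View pics/top.png

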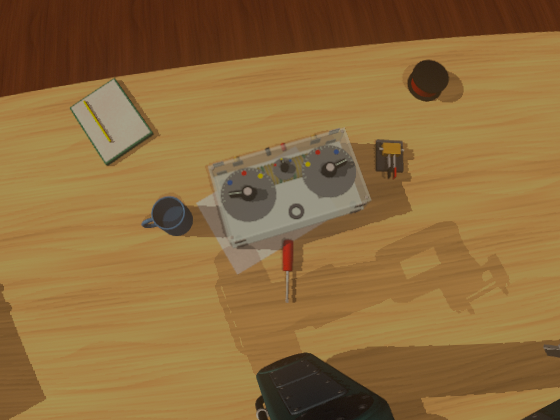

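View pics/scene.png

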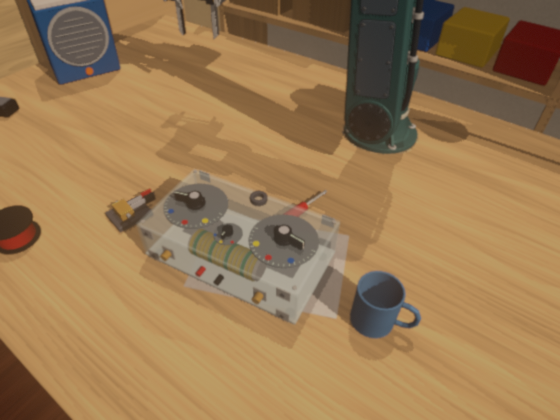

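The pictures show the tuner with the left dial near (248,193) in top, its pointer to the left and yellow at (261,176). The right dial is near (330,168), its pointer to the right and yellow at (307,164). Next I measure.

```bash
cat > meas.py <<'E'
from h import *
def blobs(img,roi,kind):
    x0,y0,x1,y1=roi; h=cv2.cvtColor(img,cv2.COLOR_BGR2HSV)
    r={"yellow":((24,140,120),(34,255,255)),"red":((0,150,90),(8,255,255)),"blue":((105,100,60),(130,255,255))}[kind]
    m=cv2.inRange(h,*[np.array(v) for v in r]); k=np.zeros_like(m); k[y0:y1,x0:x1]=m[y0:y1,x0:x1]
    n,l,s,c=cv2.connectedComponentsWithStats(k)
    return [(int(s[i,4]),c[i]) for i in range(1,n) if s[i,4]>=4]
E
python3 - <<'E'
from meas import *
a=cv2.imread("pics/top.png"); b=cv2.imread("pics/scene.png")
for n,im,roi in(("top",a,(205,125,372,250)),("scene",b,(140,170,345,310))):
  for k in("yellow","red","blue"):
    for s,c in blobs(im,roi,k): print(n,k,s,c.round(1),ray(n,c,.104).round(4))
A=cv2.resize(a[130:230,210:370],None,fx=5,fy=5,interpolation=cv2.INTER_CUBIC)
B=cv2.resize(b[170:270,150:330],None,fx=4.4,fy=4.4,interpolation=cv2.INTER_CUBIC)
cv2.imwrite("pics/A.png",A); cv2.imwrite("pics/B.png",B)
E
```

```text
top yellow 21 [307.2 164. ] [ 0.6266 -0.0732  0.104 ]
top yellow 22 [260.  175.7] [0.6133 0.0392 0.104 ]
top red 4 [282.  143.5] [ 0.6851 -0.0224  0.104 ]
top red 19 [317.2 151.8] [ 0.653  -0.1011  0.104 ]
top red 4 [274.5 164.5] [0.6357 0.0022 0.104 ]
top red 17 [243.6 172.9] [0.6255 0.0758 0.104 ]
top red 88 [287.9 244.9] [ 0.4457 -0.0011  0.104 ]
top blue 12 [335.8 151.3] [ 0.6484 -0.1447  0.104 ]
top blue 13 [229.5 182.2] [0.6078 0.1107 0.104 ]
scene yellow 18 [204.5 220.2] [ 0.6289 -0.0735  0.104 ]
scene yellow 25 [255.6 243.1] [0.6157 0.039  0.104 ]
scene red 43 [145.6 192.4] [ 0.6437 -0.2242  0.104 ]
scene red 51 [302.8 205. ] [0.4829 0.0515 0.104 ]
scene red 16 [184.  221.5] [ 0.6547 -0.1021  0.104 ]
scene red 22 [267.9 257. ] [0.6279 0.0759 0.104 ]
scene red 41 [200.3 270.7] [0.7198 0.0031 0.104 ]
scene blue 7 [170.7 210.6] [ 0.6494 -0.144   0.104 ]
scene blue 14 [290.3 259.9] [0.6097 0.1105 0.104 ]
```

View pics/A.png

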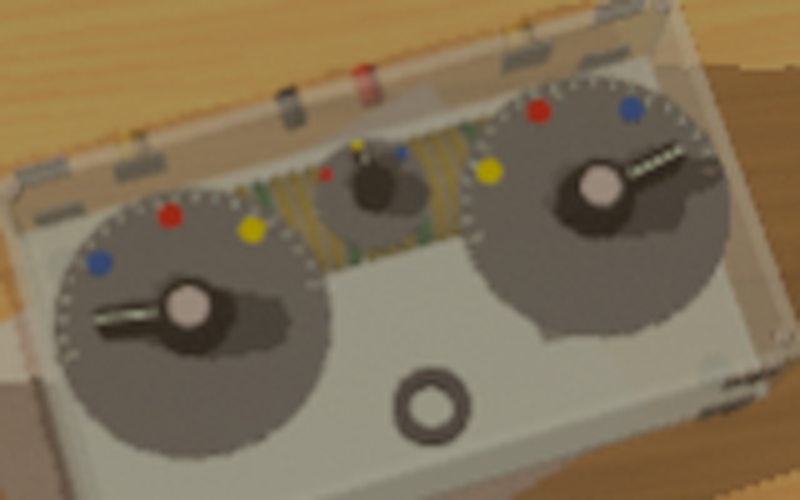

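View pics/B.png

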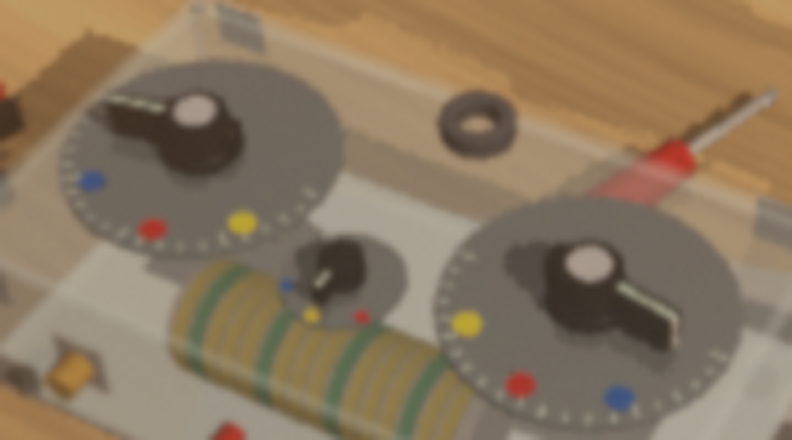

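The crops show the left cap at (188,306), with its pointer line ending at (95,321) and yellow at (252,231). The right cap is at (601,186), with its pointer line ending at (682,150) and yellow at (489,172). Next I work out the axes and angles.

```bash
cat > geo.py <<'E'
from meas import *
from scipy.optimize import least_squares
S={ # avg of both views (yellow, red, blue)
'L':np.array([[.6145,.0391],[.6267,.0758],[.6088,.1106]]),
'R':np.array([[.6278,-.0733],[.6538,-.1016],[.6489,-.1444]])}
def res(p): # tuner mid x,y,yaw
    e=[]
    for k,s in(('L',1),('R',-1)):
        c=p[:2]+s*.097*np.array([-np.sin(p[2]),np.cos(p[2])])
        e+=list(np.linalg.norm(S[k]-c,axis=1)-.051)
    return e
r=least_squares(res,[.59,-.02,-.2]); p=r.x
C={k:p[:2]+s*.097*np.array([-np.sin(p[2]),np.cos(p[2])]) for k,s in(('L',1),('R',-1))}
E
python3 - <<'E'
from geo import *
print(p,(np.array(res(p))*1e3).round(1),C)
a=lambda u,v:np.array([u/5-.4+210,v/5-.4+130]); b=lambda u,v:np.array([u/4.4-.4+150,v/4.4-.4+170])
for k,top,sc,tt,ts in(('L',(188,306),(590,264),(95,321),(674,320)),('R',(601,186),(195,110),(682,150),(108,97))):
    print(k,'cap',ray("top",a(*top),.127),ray("scene",b(*sc),.127))
    for e in(ray("top",a(*tt),.124),ray("scene",b(*ts),.124)):
        d=e[:2]-C[k]; print(' tip',e,np.degrees(np.arctan2(d[1],d[0])),np.linalg.norm(d))
    d=S[k][0]-C[k]; print(' yellow',np.degrees(np.arctan2(d[1],d[0])))
E
```

```text
[ 0.59049009 -0.02330572  0.1540284 ] [ 0.3  0.2 -0.5  0.   0.5 -0.7] {'L': array([0.57560834, 0.07254591]), 'R': array([ 0.60537183, -0.11915734])}
L cap [0.57507641 0.07194584 0.127     ] [0.57650047 0.07202257 0.127     ]
 tip [0.57484917 0.11406167 0.124     ] 91.04761218838942 0.04152270440805046
 tip [0.57876797 0.11422981 0.124     ] 85.66528074891988 0.04180347758214423
 yellow -40.69474962004614
R cap [ 0.60513849 -0.11998675  0.127     ] [ 0.60568493 -0.12007789  0.127     ]
 tip [ 0.61817006 -0.16039191  0.124     ] -72.7569050081761 0.043175048771845304
 tip [ 0.62067864 -0.15999705  0.124     ] -69.45389959344558 0.043613996463661715
 yellow 63.937407015779286
```

```bash
cat > plan.py <<'E'
from geo import *
from scipy.spatial.transform import Rotation as Ro
def target(k,th,d,r=36):
    """tool centre for arm angle th (deg), d mm ccw of arm line, r mm radial; yaw=th+90"""
    t=np.radians(th); u=np.array([np.cos(t),np.sin(t)]); n=np.array([-u[1],u[0]])
    return C[k]+(r*u+d*n)/1e3
def delta(xy,z,yaw):
    o=robot.get_obs(); R=Ro.from_euler('xyz',o["ee_rot"]).as_matrix()
    dd=R.T@(np.array([*xy,z])-o["tool_pos"])*1e3
    tw=-((yaw-np.degrees(o["ee_rot"][2])+180)%360-180)
    print("t",o["time"],"pos",o["tool_pos"].round(4),"yaw",np.degrees(o["ee_rot"][2]).round(2),"F",np.round(o["wrist_force"],1),"w",o["width"],"delta",dd.round(1),"twist",round(tw,2))
E
python3 -c "
from plan import *
t=target('R',-71,-26);print(t);delta(t,.2184,19)"
```

```text
[ 0.5925088  -0.16166078]
t 0.1 pos [ 0.1665 -0.5237  0.2184] yaw 17.64 F [-0.1  0.1  0.5] w 0.09412538839696655 delta [ 515.6 -216.     0.6] twist -1.36
```

carry_out(increments=[[255,[32,-13.5,0],0],[255,[32,-13.5,0],0],[255,[32,-13.5,0],0],[255,[32,-13.5,0],0],[255,[32,-13.5,0],0],[255,[32,-13.5,0],0],[255,[32,-13.5,0],0],[255,[32,-13.5,0],0]])

```text
time: 0.9
tool_pos: [0.3786, -0.3424, 0.2189]
ee_rot: [-3.141, 0.0, 0.308]
wrist_force: [0.4, -0.6, -0.2]
width: 0.0334
finger_force: 0.0
```

carry_out(increments=[[255,[32,-13.5,0],0],[255,[32,-13.5,0],0],[255,[32,-13.5,0],0],[255,[32,-13.5,0],0],[255,[32,-13.5,0],0],[255,[32,-13.5,0],0],[255,[32,-13.5,0],-1.4],[255,[0,0,0],0]])

```text
time: 1.7
tool_pos: [0.5647, -0.1827, 0.2181]
ee_rot: [-3.139, 0.0, 0.337]
wrist_force: [-0.0, -0.5, -0.0]
width: 0.0006
finger_force: 0.0
```

```bash
python3 -c "
from plan import *
t=target('R',-71,-26);print(t);delta(t,.125,19)
a=robot.snapshot('wrist');cv2.imwrite('pics/w1.png',a)"
```

```text
[ 0.5925088  -0.16166078]
t 1.7 pos [ 0.5647 -0.1827  0.2181] yaw 19.33 F [-0.  -0.5 -0. ] w 0.0006285280866811864 delta [ 33.2 -10.4  93.1] twist 0.33
```

View pics/w1.png

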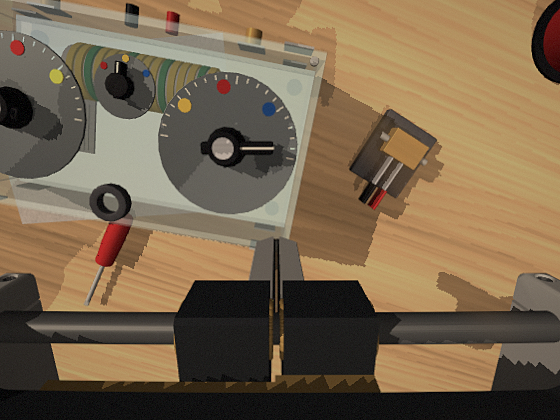

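The wrist view shows the right dial in full, with the cap at (222,147), the pointer line ending at (274,148) and yellow at (184,105). The closed fingertips end at about (275,240). I check the angles from this view while descending.

```bash
cat > wr.py <<'E'
from plan import *
def big(m,roi,amin,near=None):
    k=np.zeros_like(m); x0,y0,x1,y1=roi; k[y0:y1,x0:x1]=m[y0:y1,x0:x1]
    n,l,s,c=cv2.connectedComponentsWithStats(k)
    return [(int(s[i,4]),c[i].round(1),l==i) for i in range(1,n) if s[i,4]>=amin]
def angles(k,name=None,side=1,n="wrist"):
    cc=cal(n); im=robot.snapshot(n)
    if name: cv2.imwrite(f"pics/{name}.png",im)
    h=cv2.cvtColor(im,cv2.COLOR_BGR2HSV)
    ang=lambda P,A:np.degrees(np.arctan2(P[1]-A[1],P[0]-A[0]))
    q=proj(n,[*C[k],.127],cc)
    # pale cap and pale line: low saturation, bright, near the hub, bounded by a world radius
    m=cv2.inRange(h,(0,0,120),(180,70,255))
    out={}
    cap=[];lin=[]
    for s,c,l in big(m,(0,0,560,420),8):
        P=ray(n,c,.127,cc)[:2]; r=np.linalg.norm(P-C[k])
        if r<.006: cap.append((s,P))
        elif r<.045 and s<600:
            ys,xs=np.nonzero(l); W=np.array([ray(n,(x,y),.124,cc)[:2] for x,y in zip(xs,ys)])
            rr=np.linalg.norm(W-C[k],axis=1)
            if rr.max()<.05:
                ev=np.linalg.svd(W-W.mean(0))[2][0]; ev*=np.sign(ev@(W.mean(0)-C[k]))
                lin.append((s,ang(W.mean(0),C[k]).round(2),np.degrees(np.arctan2(ev[1],ev[0])).round(2),W.mean(0),(rr.max()*1e3).round(1)))
    print("capC",C[k].round(4),"cap",cap); A=max(cap,key=lambda t:t[0])[1] if cap else C[k]
    for L in lin: print(" line n,angC,dir,r:",L[0],L[1],L[2],L[4]," angCap",ang(L[3],A).round(2))
    m=cv2.inRange(h,(18,130,110),(34,255,255))
    for s,c,l in big(m,(0,0,560,420),20):
        P=ray(n,c,.104,cc)[:2]; r=np.linalg.norm(P-C[k])
        if .044<r<.058: print(" yellow",s,c,P.round(4),"r",r.round(4),"angC",ang(P,C[k]).round(2),"angCap",ang(P,A).round(2))
E
python3 -c "
from wr import *
angles('R')"
```

```text
capC [ 0.6054 -0.1192] cap [(357, array([ 0.6061409 , -0.12052371]))]
 line n,angC,dir,r: 127 -70.0 -70.63 44.1  angCap -70.51
 yellow 160 [182.4 102.7] [ 0.6283 -0.0744] r 0.0502 angC 62.86 angCap 64.33
```

carry_out(increments=[[255,[16,-5,0],0],[255,[17,-5,0],0],[255,[0,0,25],0],[255,[0,0,30],0],[255,[0,0,25],0],[255,[0,0,13],0],[255,[0,0,0],0],[255,[0,0,0],0]])

```text
time: 2.6
tool_pos: [0.5914, -0.1657, 0.1274]
ee_rot: [3.141, -0.001, 0.332]
wrist_force: [-0.2, -0.4, 0.7]
width: 0.0004
finger_force: 0.0
```

```bash
python3 -c "
from wr import *
delta(target('R',-71,-26),.125,19)
angles('R','w2')"
```

```text
t 2.6 pos [ 0.5914 -0.1657  0.1274] yaw 19.02 F [-0.2 -0.4  0.7] w 0.00039260525251315175 delta [ 2.4 -3.5  2.4] twist 0.02
capC [ 0.6054 -0.1192] cap [(749, array([ 0.60625411, -0.12024128]))]
 line n,angC,dir,r: 235 -69.8 -70.57 43.9  angCap -70.69
 line n,angC,dir,r: 121 -136.61 138.95 48.2  angCap -138.63
 yellow 310 [155.2 146.2] [ 0.6284 -0.0745] r 0.0503 angC 62.71 angCap 64.15
```

View pics/w2.png

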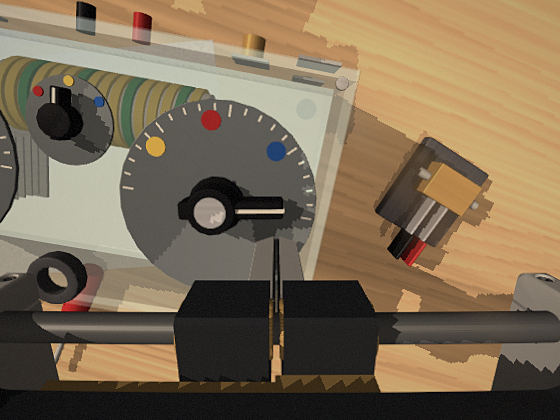

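The fingertips sit beside the arm on its robot side, ahead of the line at (205–284,210). The pointer reads -70.6° and yellow 64.2°. Now I lower a little and make contact.

carry_out(increments=[[255,[2,-3.5,1.5],0],[255,[4,0,1.5],0],[255,[4,0,0],0],[255,[4,0,0],0],[255,[1,0,0],0],[255,[0,0,0],0]])

```text
time: 3.25
tool_pos: [0.6036, -0.1575, 0.1236]
ee_rot: [3.141, 0.001, 0.332]
wrist_force: [-1.4, -0.4, 0.8]
width: 0.0006
finger_force: 0.7
```

```bash
python3 -c "
from wr import *
delta(target('R',-71,-13.5),.124,19)
angles('R')"
```

```text
t 3.25 pos [ 0.6036 -0.1575  0.1236] yaw 19.04 F [-1.4 -0.4  0.8] w 0.0006487906499446251 delta [ 0.6  0.3 -0.4] twist 0.04
capC [ 0.6054 -0.1192] cap [(738, array([ 0.60628903, -0.12027097]))]
 line n,angC,dir,r: 204 -68.79 -69.09 43.6  angCap -69.69
 line n,angC,dir,r: 34 -116.42 -173.7 32.6  angCap -119.11
 yellow 302 [161.2 170. ] [ 0.6286 -0.0744] r 0.0504 angC 62.58 angCap 64.07
```

Contact is made. Now I sweep it round in 4° arc steps.

carry_out(increments=[[255,[2.55,0.85,0],-4],[255,[2.55,0.85,0],-4],[255,[2.55,0.85,0],-4],[255,[2.55,0.85,0],-4],[255,[2.55,0.85,0],-4],[255,[2.55,0.85,0],-4],[255,[2.55,0.85,0],-4],[255,[0,0,0],0]])

```text
time: 4.1
tool_pos: [0.6218, -0.154, 0.1235]
ee_rot: [3.141, 0.001, 0.82]
wrist_force: [-1.1, -2.7, 1.5]
width: 0.0007
finger_force: 1.3
```

```bash
python3 -c "
from wr import *
delta(target('R',-43,-13.5),.124,47)
angles('R')"
```

```text
t 4.1 pos [ 0.6218 -0.154   0.1235] yaw 47.0 F [-1.1 -2.7  1.5] w 0.0007001157393507547 delta [ 0.8  0.3 -0.5] twist 0.0
capC [ 0.6054 -0.1192] cap [(737, array([ 0.6062808, -0.1201692]))]
 line n,angC,dir,r: 215 -40.82 -40.25 43.7  angCap -40.48
 yellow 325 [193.8 149.5] [ 0.6285 -0.0741] r 0.0507 angC 62.77 angCap 64.2
```

carry_out(increments=[[255,[2.55,0.85,0],-4.3],[255,[2.55,0.85,0],-4.3],[255,[2.55,0.85,0],-4.3],[255,[2.55,0.85,0],-4.3],[255,[2.55,0.85,0],-4],[255,[2.55,0.85,0],-4],[255,[2.55,0.85,0],-4],[255,[2.55,0.85,0],-4]])

```text
time: 4.95
tool_pos: [0.6376, -0.1398, 0.1236]
ee_rot: [3.14, 0.002, 1.401]
wrist_force: [-0.2, -3.9, 1.1]
width: 0.0003
finger_force: 1.6
```

carry_out(increments=[[255,[2.55,0.85,0],-4],[255,[2.55,0.85,0],-4],[255,[2.55,0.85,0],-4],[255,[2.55,0.85,0],-4],[255,[2.55,0.85,0],-4],[255,[2.55,0.85,0],-4],[255,[2.55,0.85,0],-4],[255,[0,0,0],0]])

```text
time: 5.75
tool_pos: [0.6428, -0.1213, 0.1236]
ee_rot: [3.141, 0.001, 1.888]
wrist_force: [-0.1, -3.0, -0.4]
width: 0.0004
finger_force: 1.2
```

```bash
python3 -c "
from wr import *
delta(target('R',18.5,-13.5),.124,108.5)
angles('R','w3')"
```

```text
t 5.75 pos [ 0.6428 -0.1213  0.1236] yaw 108.15 F [-0.1 -3.  -0.4] w 0.00039131493287635464 delta [ 0.4  1.2 -0.4] twist -0.35
capC [ 0.6054 -0.1192] cap [(710, array([ 0.60613057, -0.11992478]))]
 line n,angC,dir,r: 209 22.78 25.66 42.8  angCap 24.79
 yellow 302 [277.5 171.9] [ 0.6282 -0.0737] r 0.0509 angC 63.31 angCap 64.46
```

carry_out(increments=[[255,[2.55,0.95,0],-4.5],[255,[2.55,0.95,0],-4.5],[255,[2.55,0.95,0],-4.5],[255,[2.55,0.95,0],-4.5],[255,[2.55,0.95,0],-4.5],[255,[2.55,0.95,0],-4.5],[255,[2.55,0.95,0],-4.5],[255,[0,0,0],0]])

```text
time: 6.6
tool_pos: [0.6391, -0.1026, 0.1236]
ee_rot: [3.141, 0.001, 2.437]
wrist_force: [0.1, -2.6, -0.4]
width: 0.0004
finger_force: 1.1
```

```bash
python3 -c "
from wr import *
delta(target('R',50,-13.5),.124,140)
angles('R')"
```

```text
t 6.6 pos [ 0.6391 -0.1026  0.1236] yaw 139.62 F [ 0.1 -2.6 -0.4] w 0.0003794712903641844 delta [ 1.7  1.6 -0.4] twist -0.38
capC [ 0.6054 -0.1192] cap [(732, array([ 0.6059139 , -0.11992552]))]
 line n,angC,dir,r: 213 51.03 53.3 42.2  angCap 52.86
 line n,angC,dir,r: 16 -82.33 -81.26 47.1  angCap -82.9
 line n,angC,dir,r: 10 -71.75 -70.68 47.4  angCap -72.1
 yellow 273 [299.  207.6] [ 0.6278 -0.0737] r 0.0507 angC 63.67 angCap 64.6
```

carry_out(increments=[[255,[2.5,0.85,0],-4],[255,[2.5,0.85,0],-4],[255,[1,0.3,0],-1.5],[255,[0,0,0],0]])

```text
time: 7.05
tool_pos: [0.6355, -0.0972, 0.1235]
ee_rot: [3.141, 0.001, 2.603]
wrist_force: [2.0, -2.6, -0.3]
width: 0.0009
finger_force: 1.1
```

```bash
python3 -c "
from wr import *
delta(target('R',64,-13.5),.124,154)
angles('R','w4')"
```

```text
t 7.05 pos [ 0.6355 -0.0972  0.1235] yaw 149.12 F [ 2.  -2.6 -0.3] w 0.0008612966631268628 delta [ 4.1  2.7 -0.5] twist -4.88
capC [ 0.6054 -0.1192] cap [(745, array([ 0.60585077, -0.11997937]))]
 line n,angC,dir,r: 207 61.38 63.5 41.6  angCap 63.03
 line n,angC,dir,r: 13 -83.98 -79.49 47.9  angCap -84.48
 line n,angC,dir,r: 10 -63.13 -65.17 47.4  angCap -63.2
 yellow 267 [300.7 220.9] [ 0.6278 -0.0739] r 0.0505 angC 63.6 angCap 64.5
```

carry_out(increments=[[255,[0.35,0.1,0],-0.5],[255,[0.35,0.1,0],-0.5],[255,[0,0,0],0],[255,[-4,0,0],0],[255,[-8,0,0],0],[255,[-4,0,-20],0],[255,[0,0,-30],0],[255,[0,0,-35],0]])

```text
time: 7.9
tool_pos: [0.648, -0.1042, 0.2072]
ee_rot: [-3.141, -0.005, 2.622]
wrist_force: [0.8, 0.3, -0.6]
width: 0.0004
finger_force: 0.0
```

```bash
python3 -c "
from wr import *
angles('R','w5')
delta(target('L',88,26),.215,178)
"
```

```text
capC [ 0.6054 -0.1192] cap [(371, array([ 0.60592967, -0.12021988]))]
 line n,angC,dir,r: 107 62.58 64.75 41.9  angCap 64.58
 yellow 139 [293.9 179.4] [ 0.628  -0.0741] r 0.0505 angC 63.3 angCap 64.39
t 7.95 pos [ 0.6509 -0.1049  0.2163] yaw 150.24 F [0.7 0.5 5.2] w 0.00022809473115982458 delta [193.2 136.4   0. ] twist -27.76
```

View pics/w5.png

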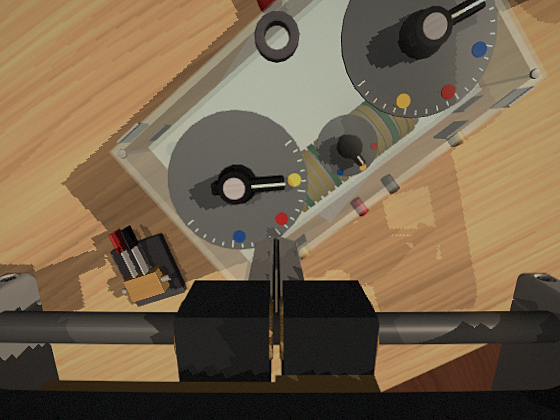

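The right knob is on its yellow dot: the pointer at (250–283,183) lines up with the sticker at (294,180). Next is the left knob.

carry_out(increments=[[255,[30,21,0],0],[255,[30,21,0],0],[255,[30,21,0],0],[255,[30,21,0],0],[255,[30,21,0],0],[255,[30,21,0],0],[255,[13,10.4,0],0],[255,[0,0,0],-7]])

```text
time: 8.75
tool_pos: [0.5482, 0.1118, 0.2085]
ee_rot: [3.141, -0.0, 2.751]
wrist_force: [0.2, -1.3, 0.3]
width: 0.0005
finger_force: 0.0
```

carry_out(increments=[[255,[0,0,0],-7],[255,[0,0,0],-7],[255,[0,0,0],-6.8],[255,[0,0,0],0]])

```text
time: 9.15
tool_pos: [0.5493, 0.1092, 0.2081]
ee_rot: [-3.141, -0.0, 3.106]
wrist_force: [0.8, 0.5, -0.4]
width: 0.0009
finger_force: 0.0
```

```bash
python3 -c "
from wr import *
delta(target('L',88,26),.124,178)
angles('L')
"
```

```text
t 9.15 pos [0.5493 0.1092 0.2081] yaw 177.99 F [ 0.8  0.5 -0.4] w 0.000853072343904669 delta [-1.6  0.3 84.1] twist -0.01
capC [0.5756 0.0725] cap [(308, array([0.57574488, 0.07149633]))]
 line n,angC,dir,r: 10 87.75 88.3 16.6  angCap 88.4
 yellow 56 [206.6 277. ] [0.6118 0.0392] r 0.0492 angC -42.68 angCap -41.87
```

carry_out(increments=[[255,[-1.5,0,25],0],[255,[0,0,30],0],[255,[0,0,20],0],[255,[0,0,9],0],[255,[-4,0,0],0],[255,[-4,0,0],0],[255,[-3,0,0],0],[255,[0,0,0],0]])

```text
time: 10.0
tool_pos: [0.5625, 0.1093, 0.1259]
ee_rot: [3.141, 0.003, 3.107]
wrist_force: [0.4, 0.1, 0.4]
width: 0.0007
finger_force: 0.0
```

```bash
python3 -c "
from wr import *
delta(target('L',88,13.5),.124,178)
angles('L')
"
```

```text
t 10.0 pos [0.5625 0.1093 0.1259] yaw 178.02 F [0.4 0.1 0.4] w 0.0007470124275468757 delta [-0.9 -0.2  1.9] twist 0.02
capC [0.5756 0.0725] cap []
 line n,angC,dir,r: 54 -165.62 -93.9 8.8  angCap -165.62
 line n,angC,dir,r: 13 -71.9 -57.54 47.4  angCap -71.9
```

carry_out(increments=[[255,[-1,0,1.5],0],[255,[-2.55,0.85,0],4],[255,[-2.55,0.85,0],4],[255,[-2.55,0.85,0],4],[255,[-2.55,0.85,0],4],[255,[-2.55,0.85,0],4],[255,[-2.55,0.85,0],4],[255,[-2.55,0.85,0],4]])

```text
time: 10.85
tool_pos: [0.5806, 0.1115, 0.1232]
ee_rot: [3.14, -0.001, 2.616]
wrist_force: [-1.3, 2.8, 0.2]
width: 0.0004
finger_force: 1.0
```

carry_out(increments=[[255,[-2.55,0.85,0],4],[255,[-2.55,0.85,0],4],[255,[-2.55,0.85,0],4],[255,[-2.55,0.85,0],4],[255,[-2.55,0.85,0],4],[255,[-2.55,0.85,0],4],[255,[-2.55,0.85,0],4],[255,[0,0,0],0]])

```text
time: 11.65
tool_pos: [0.5983, 0.1039, 0.1232]
ee_rot: [3.14, -0.001, 2.13]
wrist_force: [0.7, 1.2, -1.0]
width: 0.0005
finger_force: 0.7
```

```bash
python3 -c "
from wr import *
delta(target('L',32,13.5),.124,122)
angles('L','s2',n='scene')
im=cv2.imread('pics/s2.png'); cv2.imwrite('pics/s2c.png',cv2.resize(im[170:290,200:360],None,fx=4,fy=4,interpolation=cv2.INTER_CUBIC))
"
```

```text
t 11.65 pos [0.5983 0.1039 0.1232] yaw 122.06 F [ 0.7  1.2 -1. ] w 0.000545392013427182 delta [-1.1  0.1 -0.8] twist 0.06
capC [0.5756 0.0725] cap []
 yellow 26 [255.5 243. ] [0.6156 0.0388] r 0.0523 angC -40.18 angCap -40.18
```

View pics/s2c.png

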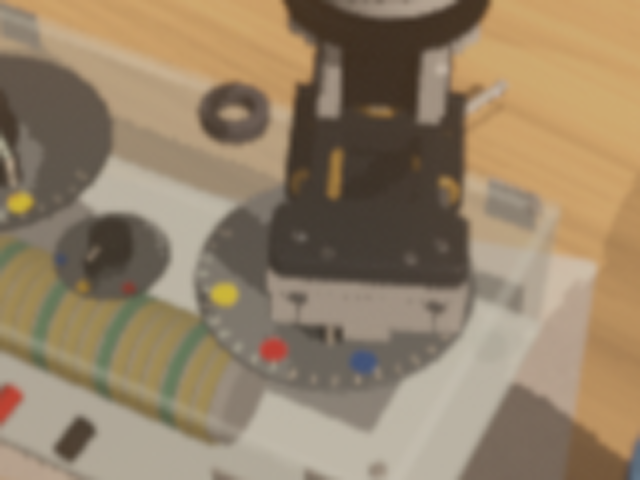

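The gripper hides most of the dial. The pointer tip shows at (335,335) between red and blue, about as commanded. I continue the sweep and stop short, then back off to look.

carry_out(increments=[[255,[-2.55,0.85,0],4],[255,[-2.55,0.85,0],4],[255,[-2.55,0.85,0],4],[255,[-2.55,0.85,0],4],[255,[-2.55,0.85,0],4],[255,[-2.55,0.85,0],4],[255,[-2.55,0.85,0],4],[255,[-2.55,0.85,0],4]])

```text
time: 12.5
tool_pos: [0.6112, 0.0866, 0.1233]
ee_rot: [3.14, -0.001, 1.57]
wrist_force: [1.8, 1.0, -0.3]
width: 0.0004
finger_force: 1.0
```

carry_out(increments=[[255,[-2.55,0.85,0],4],[255,[-2.55,0.85,0],4],[255,[-2.55,0.85,0],4],[255,[-2.55,0.85,0],4],[255,[-2.55,0.85,0],4],[255,[-2.55,0.85,0],4],[255,[0,0,0],0]])

```text
time: 13.2
tool_pos: [0.6138, 0.0702, 0.1233]
ee_rot: [3.139, -0.001, 1.154]
wrist_force: [2.4, 0.4, -1.1]
width: 0.0005
finger_force: 1.2
```

```bash
python3 -c "
from wr import *
delta(target('L',-24,13.5),.124,66)
"
```

```text
t 13.2 pos [0.6138 0.0702 0.1233] yaw 66.09 F [ 2.4  0.4 -1.1] w 0.0004752593151030723 delta [ 0.1  0.2 -0.7] twist 0.09
```

carry_out(increments=[[255,[5,0,0],0],[255,[7,0,0],0],[255,[0,0,-25],0],[255,[0,0,-30],0],[255,[0,0,-30],0],[255,[-45,-15,0],0],[255,[-45,-15,0],0],[255,[0,0,0],0]])

```text
time: 14.0
tool_pos: [0.5506, 0.0087, 0.2077]
ee_rot: [-3.139, 0.003, 1.15]
wrist_force: [-0.7, 0.0, 0.2]
width: 0.0004
finger_force: 0.0
```

```bash
python3 -c "
from wr import *
angles('L','w6')
delta(target('L',-24,27),.208,66)
"
```

```text
capC [0.5756 0.0725] cap [(388, array([0.57605248, 0.07143671]))]
 line n,angC,dir,r: 105 -26.63 -24.11 43.2  angCap -25.03
 yellow 116 [330.7 153.8] [0.6162 0.0385] r 0.053 angC -40.01 angCap -39.39
t 14.05 pos [0.5524 0.0102 0.208 ] yaw 65.94 F [0.6 0.4 0.8] w 0.00043103680865322753 delta [93.4 31.8 -0.1] twist -0.06
```

View pics/w6.png

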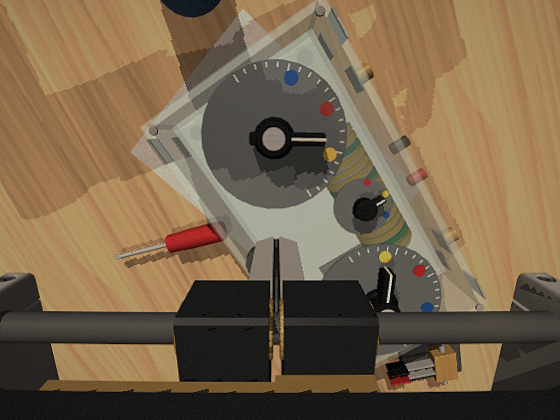

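The left pointer is at -24.6°, its line running (293–325,139), and yellow is at (330,154). About 15.5° remains. I go back, re-contact and finish.

carry_out(increments=[[255,[45,16,0],0],[255,[48,16,0],0],[255,[0,0,0],0],[255,[0,0,30],0],[255,[0,0,30],0],[255,[0,0,20],0],[255,[0,0,4],0],[255,[0,0,0],0]])

```text
time: 14.85
tool_pos: [0.6202, 0.0832, 0.1232]
ee_rot: [-3.14, 0.001, 1.153]
wrist_force: [-0.6, 0.5, 0.0]
width: 0.0005
finger_force: 0.0
```

```bash
python3 -c "
from wr import *
delta(target('L',-24,13.5),.124,66)
im=cv2.imread('pics/w6.png'); h=cv2.cvtColor(im,cv2.COLOR_BGR2HSV)
m=cv2.inRange(h,(14,120,50),(36,255,255))
for s,c,l in big(m,(318,140,342,168),10): print(s,c)
print(im[146:164:2,322:342:2].tolist())
" | cut -c1-3500
```

```text
t 14.85 pos [0.6202 0.0832 0.1232] yaw 66.09 F [-0.6  0.5  0. ] w 0.00045122876772411656 delta [-14.4  -0.4  -0.8] twist 0.09
160 [329.3 153.9]
[[[20, 21, 21], [41, 45, 44], [74, 78, 78], [73, 72, 72], [73, 70, 70], [70, 71, 72], [72, 77, 78], [70, 75, 77], [70, 75, 78], [69, 75, 78]], [[43, 43, 45], [40, 35, 34], [66, 116, 144], [55, 134, 173], [56, 135, 175], [57, 127, 163], [69, 81, 89], [69, 73, 73], [71, 77, 79], [72, 77, 79]], [[43, 44, 44], [30, 63, 81], [54, 131, 169], [60, 140, 180], [60, 140, 181], [59, 141, 181], [59, 137, 175], [75, 83, 88], [66, 69, 69], [68, 71, 72]], [[40, 38, 38], [35, 82, 105], [43, 102, 130], [60, 142, 183], [58, 139, 178], [60, 140, 179], [59, 141, 182], [109, 146, 171], [131, 152, 167], [132, 155, 170]], [[34, 45, 50], [31, 81, 106], [28, 70, 93], [61, 145, 185], [59, 140, 180], [59, 139, 180], [59, 140, 182], [60, 107, 130], [68, 70, 69], [71, 77, 78]], [[40, 45, 47], [29, 82, 107], [31, 75, 99], [58, 136, 175], [59, 138, 180], [60, 140, 179], [58, 141, 183], [64, 100, 118], [71, 76, 76], [68, 76, 77]], [[41, 42, 40], [33, 74, 96], [34, 80, 103], [56, 132, 170], [60, 142, 182], [62, 144, 185], [57, 133, 172], [69, 71, 72], [73, 77, 79], [66, 72, 74]], [[41, 42, 44], [43, 44, 46], [36, 60, 73], [45, 120, 155], [57, 149, 195], [62, 115, 142], [64, 69, 71], [63, 70, 68], [67, 73, 74], [72, 75, 77]], [[39, 41, 41], [37, 41, 41], [39, 35, 35], [70, 69, 68], [70, 68, 67], [67, 71, 70], [117, 135, 149], [137, 161, 180], [90, 102, 109], [70, 73, 75]]]
```

carry_out(increments=[[255,[-5,0,0],0],[255,[-5,0,0],0],[255,[-4,0,0],0],[255,[-2.55,0.85,0],4],[255,[-2.55,0.85,0],4],[255,[-2.55,0.85,0],4],[255,[-1.2,0.4,0],2],[255,[0,0,0],0]])

```text
time: 15.65
tool_pos: [0.614, 0.0606, 0.1255]
ee_rot: [3.139, -0.002, 0.908]
wrist_force: [0.6, 0.3, 1.5]
width: 0.0005
finger_force: 0.7
```

```bash
python3 -c "
from wr import *
delta(target('L',-38,13.5),.124,52)
"
```

```text
t 15.65 pos [0.614  0.0606 0.1255] yaw 52.02 F [0.6 0.3 1.5] w 0.0005155782390049496 delta [-0.7 -1.6  1.5] twist 0.02
```

carry_out(increments=[[255,[5,0,0],0],[255,[7,0,0],0],[255,[0,0,-25],0],[255,[0,0,-30],0],[255,[0,0,-30],0],[255,[-45,-15,0],0],[255,[-45,-15,0],0],[255,[0,0,0],0]])

```text
time: 16.45
tool_pos: [0.5371, 0.0162, 0.2078]
ee_rot: [-3.138, 0.004, 0.906]
wrist_force: [0.2, 0.9, -1.2]
width: 0.0004
finger_force: 0.0
```

```bash
sed -i 's/(18,130,110),(34/(14,120,60),(36/' wr.py; python3 -c "
from wr import *
angles('L','w7'); angles('R')
delta(target('L',-38,27),.208,52)
"
```

```text
capC [0.5756 0.0725] cap [(393, array([0.57601683, 0.07143013]))]
 line n,angC,dir,r: 107 -39.84 -37.98 42.6  angCap -38.62
 yellow 162 [331. 140.] [0.6149 0.0388] r 0.0518 angC -40.68 angCap -40.02
capC [ 0.6054 -0.1192] cap [(269, array([ 0.60621621, -0.12006949]))]
 line n,angC,dir,r: 14 -21.48 -39.11 49.0  angCap -20.79
 line n,angC,dir,r: 8 -32.92 -41.61 46.3  angCap -32.51
 line n,angC,dir,r: 8 -43.66 -41.7 45.0  angCap -43.55
 line n,angC,dir,r: 9 -54.76 -68.43 43.5  angCap -54.99
 yellow 130 [409.2 230.2] [ 0.6281 -0.0733] r 0.0512 angC 63.62 angCap 64.91
t 16.55 pos [0.541  0.0178 0.209 ] yaw 52.01 F [ 1.1 -0.   0.4] w 0.0005519430208345028 delta [91.5 29.5  1. ] twist 0.01
```

1.7° is left, so one more gentle nudge.

carry_out(increments=[[255,[45,15,0],0],[255,[46.5,14.5,0],0],[255,[0,0,0],0],[255,[0,0,30],0],[255,[0,0,30],0],[255,[0,0,20],0],[255,[0,0,5],0],[255,[0,0,0],0]])

```text
time: 17.35
tool_pos: [0.6209, 0.0721, 0.1231]
ee_rot: [-3.14, 0.001, 0.909]
wrist_force: [-0.0, 0.4, 0.3]
width: 0.0004
finger_force: 0.0
```

```bash
python3 -c "
from wr import *
delta(target('L',-38,13.2,37),.124,52)
"
```

```text
t 17.35 pos [0.6209 0.0721 0.1231] yaw 52.07 F [-0.   0.4  0.3] w 0.00042359032454048515 delta [-14.3   1.   -0.8] twist 0.07
```

carry_out(increments=[[255,[-5,1,0],0],[255,[-5,0,0],0],[255,[-3,0,0],1.5],[255,[-1.2,0,0],0],[255,[0,0,0],0],[255,[0,0,0],0]])

```text
time: 17.95
tool_pos: [0.6134, 0.06, 0.1246]
ee_rot: [3.141, -0.001, 0.882]
wrist_force: [1.3, -0.2, 1.0]
width: 0.0003
finger_force: 0.7
```

```bash
python3 -c "
from wr import *
delta(target('L',-38,13.2,37),.124,52)
"
```

```text
t 17.95 pos [0.6134 0.06   0.1246] yaw 50.53 F [ 1.3 -0.2  1. ] w 0.0003243844476647562 delta [-0.2 -0.5  0.6] twist -1.47
```

carry_out(increments=[[255,[5,0,0],0],[255,[7,0,0],0],[255,[0,0,-25],0],[255,[0,0,-30],0],[255,[0,0,-30],0],[255,[-45,-15,0],0],[255,[-45,-15,0],0],[255,[0,0,0],0]])

```text
time: 18.75
tool_pos: [0.5358, 0.0174, 0.2076]
ee_rot: [-3.138, 0.004, 0.88]
wrist_force: [1.1, 0.3, 0.1]
width: 0.0004
finger_force: 0.0
```

```bash
python3 -c "
from wr import *
angles('L','w8')
"
```

```text
capC [0.5756 0.0725] cap [(395, array([0.57599449, 0.07145646]))]
 line n,angC,dir,r: 107 -40.98 -39.39 42.6  angCap -39.81
 yellow 157 [331.2 138.5] [0.6149 0.0389] r 0.0518 angC -40.59 angCap -39.94
```

View pics/w8.png

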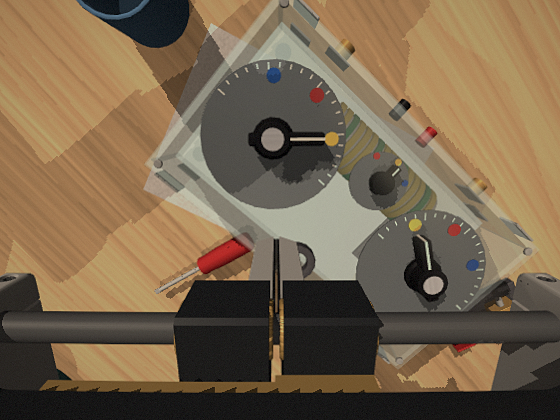

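Both pointers point at their yellow dots: the left at (331,138), the right at (415,226). The core, the switch and the other things are where they were. Handing in.

```bash
python3 -c "
from bench import robot
print(robot.close_job())"
```

```text
the job is handed in; nothing more can be done
None
```

The job is handed in: both pointer knobs point at their yellow dots, each within about half a degree by the wrist camera. They were only pushed, and the arm is clear of everything; the hand-in gave no verdict.

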